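# Put the two-tier stacking planter together on its drip saucer

### The arm

A 7-joint arm with a two-finger parallel gripper is mounted at the origin on the work surface. World frame = base frame: x ahead of the robot, y to its left, z up, the work surface at z = 0. Lengths are in m, angles in rad, forces in N, time in s.
With the tool pointing down it reaches from about 0.4 to 0.85 m from the base axis. Payload 10.4 kg.
Tool frame: the origin (TCP) lies at the very end of the fingers, on their centre line; the grasp point (between the pads) lies 19 mm behind it; z points along the fingers, y is the line along which they close (so a half turn about z gives the same grasp; the last joint's range is limited). The gripper opens to 87 mm and grips with 3 to 60 N. Pads are 19 mm wide; open, the fingers measure 117 mm over their backs; the gripper's body (75 mm by 190 mm) begins 51 mm behind the grasp point.
Start: joints at [1.183, 0.332, -0.065, 1.46, 0.022, 1.35, -0.088], TCP at [0.223, -0.584, 0.223] pointing down, gripper open.
Joint ranges: [-2.6, 2.6], [-0.5, 2.12], [-1.47, 1.34], [0.16, 2.42], [-1.27, 4.41], [0.06, 2.06], [-2.6, 2.6]. Speed limits (rad/s): [2.22, 2.22, 2.79, 2.79, 3.14, 3.14, 3.14].

### API

Orientations are given as a unit quaternion [x, y, z, w].
In Python, from bench import r gives the robot as it stands.
- The arm moves only by the tool jog_arm, called as name(argument=value, ...) on one line, values as JSON. Schema: {"type":"object","properties":{"rows":{"type":"string"},"squeeze":{"type":"number"},"only":{"type":"string"},"quiet":{"type":"boolean"},"lines":{"type":"string"}},"required":["rows"],"additionalProperties":false}. rows is a string of 1 to 12 rows, parted by a bar, with the numbers parted by spaces; each row has 5 numbers: dx, dy, dz in units of 100 mm, then a turn about the tool's z in rad, then the finger opening in m; each row is the pose to reach, as a shift and turn from the pose commanded when the call began, along the tool's axes at that moment; what a row does not reach only later rows make up. A row lasts 1/10 s, in which the tool goes at most 0.05 m and 0.15 rad, less where a joint would pass 70% of its speed; a pose out of reach is approached as far as the arm can. The fingers move at their own pace and stop on an object; squeeze is the grip in N (left out, the last holds). Time passes only in rows, so rows that do not move let the fingers close. The tool returns the time, the measured TCP pose, the force, the opening and the grip force at its end. only (a regular expression) keeps the lines of the reply that match it, lines (a string "A,B") keeps lines A to B, and quiet returns only ok. Input that does not fit is refused with a message, and nothing moves.
- r.read_state(): the state, without advancing time (a new reading comes with each control period).
- r.camera(name): name is "scene" or "top"; returns a dict with "img" (384x512x3 uint8, red, green, blue), "fx", "fy", "cx", "cy" (pixels), "k1" (the pictures are not rectified: a ray, as slopes to the right and down, at radius r is drawn at 1 + k1 r^2 times it, then the intrinsics apply), "pose" (4x4, takes a point from camera to world coordinates). Camera axes: x right, y down, z forward; pixel columns grow to the right and rows downward; lengths in m; the calibration is good to about 2 mm. A picture is of the moment at which its call begins. There is no depth.
- r.close_job(): hands the job in; it is judged then, once.
Trained networks look in the newest picture that a camera, given by its name, has taken for a name from the list of things; names that differ only in an ending like _2 or _b are one class to them, and where a whole thing is asked for, a point or a joint stands for the part that bears it (a point fixed in the world has none). Each returns a list of dicts, best first, with "p" (0 to 1); they miss things now and then, are a little off and sometimes report something else, mostly with a low value. They report only what shows in the picture. A call takes as long as a camera call.
- r.recognise(camera, label): "position" ([column, row] as shares, 0 to 1, of the picture: columns of its width, rows of its height, amid what is visible of it).
- r.regions_of(camera, label): "pixels" (384x512 bool, what is visible of it) and "position" ([column, row] as shares, 0 to 1, of the picture: columns of its width, rows of its height, amid what is visible of it).
The state is a dict: "time": time; "joint_positions": joint angles; "joint_vel": joint speeds; "joint_torque": joint torques, N m; "ee_pos": TCP position; "eef_rot": TCP orientation; "ft_force": force on the tool from outside, world axes, zero at the start; "torque": the same for the moment, N m; "width": finger opening in m; "grip_force": force on a finger pad.
Only numpy, scipy, OpenCV 4.12 (cv2) and the standard library are available. Lean on these libraries where they do the work, as an engineer would, in place of code of your own. Each camera call takes 0.05 s, during which the arm holds its last target. There are 200 camera calls.

### The job

Put the two-tier planter together on its grey drip saucer, working up from the bottom: the wide bowl in the saucer, then the taller of the two riser tubes on the wide bowl's hub, then the small bowl on the tube, and last the filler cap on top of the small bowl's hub. Seat each piece fully down over the spigot below it, upright, and let go of it before you fetch the next. Leave the short tube, the mug, the jar, the trowel and the bamboo marker where they are.

Things in the scene. Friction and masses are not known exactly. Their poses are not given: they have to be found in the camera images.
- saucer: Round grey plastic drip saucer, empty at the start, fixed to the sill where it lies: 167 mm across its rim, 16 mm high, inner floor 4 mm above the sill and about 131 mm across, sides flaring outward. Origin: centre of its underside, on the sill; z up.
- wide_bowl: Lower tier, loose, 0.22 kg: the larger round grey plastic bowl, rim 165 mm across, 65 mm high, foot 110 mm across, flat underside. In its middle a round hub 44 mm across with straight sides, gripped from above; the hub's flat top (shoulder) is 75 mm above the underside and carries a tapered spigot 18 mm tall, 24 mm wide narrowing to 11 mm at the tip. Origin: centre of its underside; z up.
- tall_riser: The taller of two upright round grey plastic tubes, loose, 0.07 kg, 44 mm across with straight sides; its shoulder, 90 mm above its foot, carries a tapered spigot 18 mm tall, 24 mm wide narrowing to 11 mm at the tip. Socket in its underside 29 mm wide, 22 mm deep, slips over the spigot below with 2.5 mm play until the foot rests on the shoulder. Origin: centre of its foot; z up.
- small_bowl: Upper tier, loose, 0.15 kg: the smaller round grey plastic bowl, rim 135 mm wide, 55 mm high, foot 90 mm wide, wall 4 mm. Middle hub 44 mm wide; its shoulder, 62 mm above the underside, carries a tapered spigot 18 mm tall, 24 mm wide narrowing to 11 mm at the tip. Socket in its underside 29 mm wide, 22 mm deep, slips over the riser's spigot down to its shoulder. Origin: centre of underside; z up.
- filler_cap: Grey plastic filler cap, loose, 0.04 kg, upright: round body 44 mm across, 26 mm high, with a round finger knob on top 18 mm across, 20 mm tall (46 mm in all). Socket in its underside 29 mm wide, 22 mm deep, slips over the small bowl's spigot until the foot rests on the shoulder. Origin: centre of its foot; z up through the knob.
- short_riser: The spare shorter riser tube, loose, not to be used: same as the tall one, 44 mm across, but its shoulder is only 45 mm above its foot (63 mm in all with the spigot). Leave it. Origin: centre of its foot; z up.
- mug: Blue enamel mug, loose, 80 mm across and 80 mm high, handle reaching 77 mm from the axis at its own +y side. Leave it. Origin: centre of its underside.
- clamp_jar: Glass jar with a glass lid, orange gasket and wire clamp, closed, loose, 90 mm across and 121 mm high. Leave it. Origin: centre of its underside.
- trowel: Stainless hand trowel with a wooden handle, lying on the sill, about 300 mm long along its own x (blade to +x, handle to -x), 70 mm wide, up to 27 mm high. Leave it. Origin: on the sill, 150 mm from the handle's end.
- marker: Flat bamboo plant marker stick lying on the sill, 143 mm long along its own x, 15 mm wide, 4 mm thick. Leave it. Origin: near its middle, on the sill.

How it is judged:
By the outcome, as a careful person would: the job done as asked, in the order asked, and still so for the second after the job is handed in, with the robot touching nothing.
It also fails if it takes over 128 s, if anything falls off the work surface, if the arm or the gripper's body presses on something with over 40 N, if the wrist force passes 120 N, or if a joint passes its speed limit or range.

## Working session

There is one attempt and no reset: what is moved stays moved. The work goes in short steps, Python scripts to look and compute and a tool call to move; the robot and the scene stay as the last step left them, time stands still between calls to the robot, and variables do not carry over. Pictures are saved under pics/ and viewed, at most 14 in all, crops included, and the job is handed in when it is done.

```bash
mkdir -p pics; ls
```

Run:
```python
from bench import r
import cv2,numpy as np
s=r.read_state();print(s['time'],s['ee_pos'],s['eef_rot'],s['width'])
for n in('scene','top'):
    c=r.camera(n);cv2.imwrite(f'pics/{n}0.png',c['img'][:,:,::-1]);print(n,c['fx'],c['fy'],c['cx'],c['cy'],c['k1'],np.round(c['pose'],4).tolist())
    for l in['saucer','wide_bowl','tall_riser','small_bowl','filler_cap','short_riser','mug','clamp_jar','trowel','marker']:
        print(l,[(round(d['p'],2),np.round(np.array(d['position'])*[512,384],1).tolist()) for d in r.recognise(n,l)][:3])
```

```text
pics
0.0 [ 0.2228131  -0.58352448  0.22174949] [ 9.83410548e-01  1.81392380e-01 -1.75487917e-04 -6.84373824e-04] 0.0870703776870084
scene 459.3273150181598 459.3273150181598 262.9123054891984 182.42762910323376 0.014709494018209224 [[-0.4256, 0.5684, -0.7041, 1.4571], [0.9048, 0.276, -0.3242, 0.4189], [0.01, -0.7751, -0.6318, 0.8027], [0.0, 0.0, 0.0, 1.0]]
saucer [(0.95, [393.2, 193.0]), (0.31, [193.9, 178.8])]
wide_bowl [(0.55, [171.1, 120.6])]
tall_riser [(0.55, [311.3, 214.7])]
small_bowl [(0.73, [280.8, 157.0]), (0.49, [243.8, 199.0])]
filler_cap [(0.7, [336.9, 173.7]), (0.49, [242.6, 197.9])]
short_riser [(0.67, [195.4, 179.8])]
mug [(0.78, [233.8, 118.7]), (0.73, [281.4, 156.0]), (0.46, [372.7, 243.3])]
clamp_jar [(0.61, [373.6, 243.0])]
trowel [(0.6, [214.2, 233.8])]
marker [(0.64, [340.7, 173.2]), (0.19, [283.2, 156.8])]
top 408.42659576699117 408.42659576699117 257.1615997055693 185.26091708181787 -0.15050749143048017 [[-0.0018, -0.9809, 0.1943, 0.3974], [-0.9997, -0.003, -0.0244, 0.0149], [0.0245, -0.1943, -0.9806, 0.9934], [0.0, 0.0, 0.0, 1.0]]
saucer [(0.61, [116.4, 236.5])]
wide_bowl [(0.85, [402.8, 231.6]), (0.67, [108.8, 129.9]), (0.3, [314.7, 159.1])]
tall_riser [(0.71, [177.5, 145.6])]
small_bowl [(0.77, [240.1, 231.5])]
filler_cap [(0.73, [252.7, 152.3]), (0.25, [242.9, 234.3])]
short_riser [(0.51, [314.9, 158.5]), (0.48, [179.9, 250.5])]
mug [(0.78, [335.3, 286.5])]
clamp_jar [(0.98, [107.0, 129.5])]
trowel [(0.73, [218.8, 104.0])]
marker [(0.68, [181.2, 254.1])]
```

View pics/scene0.png

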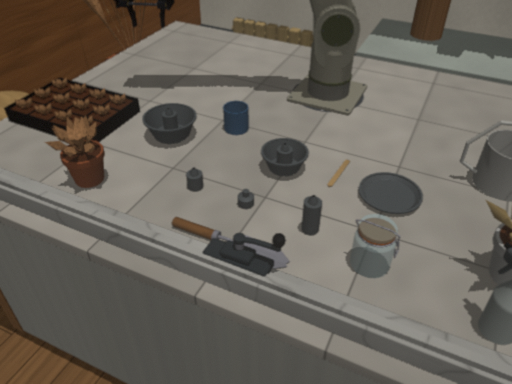

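View pics/top0.png

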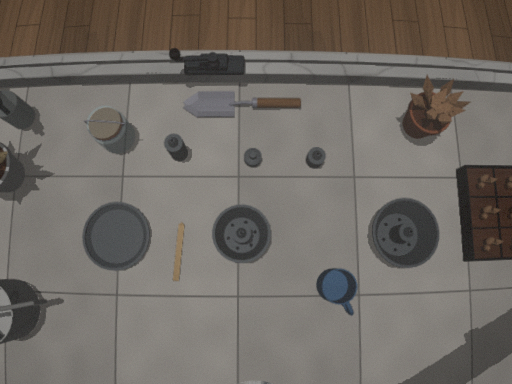

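Both views agree. In the top view the wide bowl is at (404,232), small bowl (241,233), tall riser (177,147), cap (253,157), short riser (316,157) and saucer (117,236). In the scene view the wide bowl is at (170,123), small bowl (285,157), tall riser (312,214), cap (246,199), short riser (195,180) and saucer (390,193). Next I'll fit 3D silhouettes in both views.

Create h.py:
```python
from bench import r
import numpy as np, cv2
from scipy.optimize import least_squares
from scipy.spatial.transform import Rotation as R
def proj(c,P):
    T=np.linalg.inv(c['pose']);q=np.atleast_2d(P)@T[:3,:3].T+T[:3,3];u=q[:,:2]/q[:,2:]
    u=u*(1+c['k1']*(u**2).sum(1,keepdims=True));return u*[c['fx'],c['fy']]+[c['cx'],c['cy']]
def ray(c,px):
    d=(np.array(px,float)-[c['cx'],c['cy']])/[c['fx'],c['fy']];u=d.copy()
    for _ in range(10):u=d/(1+c['k1']*(u@u))
    v=c['pose'][:3,:3]@np.r_[u,1];return c['pose'][:3,3],v/np.linalg.norm(v)
def at_z(c,px,z):
    o,v=ray(c,px);return o+v*(z-o[2])/v[2]
def tri(rays):
    A=sum(np.eye(3)-np.outer(v,v) for o,v in rays);b=sum((np.eye(3)-np.outer(v,v))@o for o,v in rays)
    p=np.linalg.solve(A,b);return p,[float(np.linalg.norm(np.cross(p-o,v))) for o,v in rays]
PR={'saucer':[(.0655,0),(.0835,.016)],'wide_bowl':[(.055,0),(.0825,.065),(.022,.075),(.012,.075),(.0055,.093)],
'tall_riser':[(.022,0),(.022,.09),(.012,.09),(.0055,.108)],'small_bowl':[(.045,0),(.0675,.055),(.022,.062),(.012,.062),(.0055,.08)],
'filler_cap':[(.022,0),(.022,.026),(.009,.026),(.009,.046)],'short_riser':[(.022,0),(.022,.045),(.012,.045),(.0055,.063)]}
A=np.linspace(0,2*np.pi,40,endpoint=False)
def sil(c,name,p,S=4):
    m=np.zeros((384*S,512*S),np.uint8);pr=PR[name]
    D=[proj(c,np.c_[p[0]+ra*np.cos(A),p[1]+ra*np.sin(A),np.full(40,p[2]+h)]) for ra,h in pr]
    for a,b in zip(D,D[1:]+D[-1:]):
        cv2.fillConvexPoly(m,cv2.convexHull(np.round((np.r_[a,b]+.5)*S*16-8).astype(np.int32)),1,shift=4)
    return cv2.resize(m.astype(np.float32),(512,384),interpolation=cv2.INTER_AREA)
def cen(m):
    m=m.astype(float);v,u=np.nonzero(m);w=m[v,u];return np.array([(u*w).sum(),(v*w).sum()])/w.sum()
def fit(obs,name,p0):
    "obs: list of (cam,mask); matches silhouette centroids"
    t=[cen(m) for c,m in obs]
    f=lambda p:np.concatenate([cen(sil(c,name,p))-q for (c,m),q in zip(obs,t)])
    s=least_squares(f,p0,diff_step=None,x_scale=.1,method='trf',jac=lambda p:np.array([(f(p+d)-f(p-d))/.01 for d in .005*np.eye(3)]).T)
    iou=[round(float((np.minimum(sil(c,name,s.x),m)).sum()/np.maximum(sil(c,name,s.x),m).sum()),2) for c,m in obs]
    return s.x,s.fun,iou
def tool(dw):
    "world vector -> tool axes"
    return R.from_quat(r.read_state()['eef_rot']).inv().apply(dw)
```

Run:
```python
from h import *
px={'saucer':[(390,193),(117,236)],'wide_bowl':[(170,123),(404,232)],'tall_riser':[(312,214),(177,147)],'small_bowl':[(285,157),(241,233)],'filler_cap':[(246,199),(253,157)],'short_riser':[(195,180),(316,157)]}
C={n:r.camera(n) for n in('scene','top')}
ov={n:C[n]['img'].copy() for n in C}
for l in px:
    obs=[]
    p0,_=tri([ray(C[n],px[l][i]) for i,n in enumerate(C)]);p0[2]=0
    for i,n in enumerate(C):
        cand=[(d['p'],d['pixels']) for d in r.regions_of(n,l) if np.hypot(*(cen(d['pixels'])-px[l][i]))<12]
        if cand: obs.append((C[n],cand[0][1]))
        else: print(l,n,'none')
    if len(obs)==2: 
        x,f,iou=fit(obs,l,p0);print(l,np.round(x,4),np.round(f,2),iou)
        for n in C:
            cs,_=cv2.findContours((sil(C[n],l,x)>.5).astype(np.uint8),0,1);cv2.drawContours(ov[n],cs,-1,(255,0,0),1)
    else: print(l,np.round(p0,3))
o=[cv2.resize(ov['scene'][90:270,130:450],(800,450)),cv2.resize(ov['top'][100:290,70:450],(800,400))]
cv2.imwrite('pics/s1.png',o[0][:,:,::-1]);cv2.imwrite('pics/t1.png',o[1][:,:,::-1])
```

```text
saucer [ 0.4669  0.3336 -0.0009] [-0.1   0.01 -0.09  0.02] [0.93, 0.98]
wide_bowl [ 0.4708 -0.3558  0.001 ] [ 0.41  0.14  0.32 -0.14] [0.96, 0.97]
tall_riser [6.775e-01 1.875e-01 6.000e-04] [ 0.07  0.    0.07 -0.03] [0.96, 0.93]
small_bowl [0.472  0.0286 0.0006] [-0.11  0.   -0.07  0.02] [0.96, 0.97]
filler_cap top none
filler_cap [0.662 0.003 0.   ]
short_riser [ 0.6601 -0.1516  0.0019] [ 0.24  0.06  0.2  -0.1 ] [0.94, 0.94]
```

Run:
```python
from h import *
s=r.read_state()
print(tool(np.array([.4708,-.3558,.222])-s['ee_pos']),R.from_quat(s['eef_rot']).as_matrix().round(4))
C={n:r.camera(n) for n in('scene','top')}
for n in C:
  for l in('filler_cap','short_riser','small_bowl','mug','clamp_jar'):
    print(n,l,[(round(d['p'],2),cen(d['pixels']).round(1),int(d['pixels'].sum())) for d in r.regions_of(n,l)])
```

```text
[ 0.31289776 -0.12466802  0.00055571] [[ 0.9342  0.3567  0.    ]
 [ 0.3567 -0.9342 -0.    ]
 [ 0.      0.     -1.    ]]
scene filler_cap [(0.84, array([245.1, 199.6]), 255)]
scene short_riser [(0.61, array([194.2, 179.6]), 331)]
scene small_bowl [(0.92, array([283.6, 155.8]), 1374)]
scene mug [(0.85, array([235. , 117.2]), 751)]
scene clamp_jar [(0.67, array([373.5, 245.3]), 2415)]
top filler_cap [(0.83, array([252.3, 156.8]), 290)]
top short_riser [(0.62, array([314.7, 157.1]), 333), (0.3, array([241.2, 233.2]), 2676)]
top small_bowl [(0.96, array([241.3, 233.4]), 2581), (0.21, array([178. , 252.1]), 406)]
top mug [(0.69, array([337.4, 287.2]), 1257)]
top clamp_jar [(0.59, array([110.3, 129. ]), 1648)]
```

View pics/t1.png

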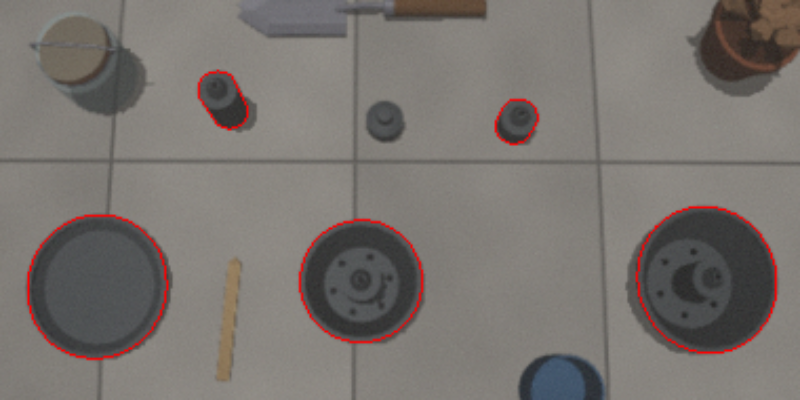

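View pics/s1.png

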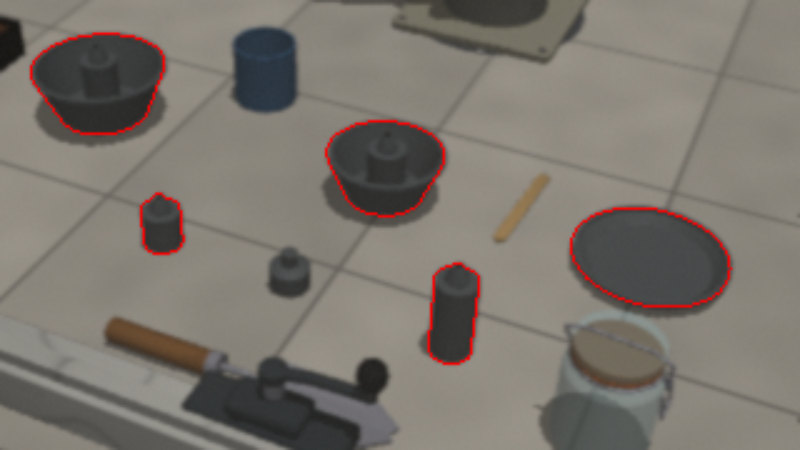

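The overlays match every object in both crops: the red outlines sit on the bowls, tubes and saucer. I'm moving above the wide bowl.

Careful with the scale: shifts go in units of 100 mm. That gives: -0.036 m is -0.36, 0.3129 m is 3.129.

jog_arm(rows="0.45 -0.18 0 0 0.065 | 0.9 -0.36 0 0 0.065 | 1.35 -0.54 0 0 0.065 | 1.8 -0.72 0 0 0.065 | 2.24 -0.9 0 0 0.065 | 2.68 -1.07 0 0 0.065 | 3.129 -1.247 0 0 0.065 | 3.129 -1.247 0 0 0.065 | 3.129 -1.247 0 0 0.065", squeeze=15)

```text
time: 3.3
ee_pos: [0.4716, -0.3547, 0.2225]
eef_rot: [0.983, 0.183, 0.0, -0.0]
ft_force: [-0.5, -0.8, 0.5]
width: 0.0654
grip_force: 0.0
```

Converted, 0.183 m is 1.83, 0.16 m is 1.6.

jog_arm(rows="0 0 0.45 0 0.065 | 0 0 0.9 0 0.065 | 0 0 1.3 0 0.065 | 0 0 1.6 0 0.065 | 0 0 1.83 0 0.065 | 0 0 1.83 0 0.065 | 0 0 1.83 0 0.03 | 0 0 1.83 0 0.03 | 0 0 1.83 0 0.03 | 0 0 1.83 0 0.03 | 0 0 1.83 0 0.03", squeeze=40)

```text
time: 4.4
ee_pos: [0.4713, -0.3563, 0.0409]
eef_rot: [0.983, 0.181, 0.001, 0.001]
ft_force: [-1.3, 0.7, 6.0]
width: 0.0432
grip_force: 40.0
```

Converted, 0.12 m is 1.2, 0.04 m is 0.4.

jog_arm(rows="0 0 -0.3 0 0.03 | 0 0 -0.7 0 0.03 | 0 0 -1.1 0 0.03 | 0 0 -1.35 0 0.03 | 0.1 -0.27 -1.35 0 0.03 | 0.25 -0.66 -1.35 0 0.03 | 0.4 -1.07 -1.35 0 0.03 | 0.56 -1.49 -1.35 0 0.03 | 0.72 -1.92 -1.35 0 0.03 | 0.88 -2.35 -1.35 0 0.03 | 1.04 -2.78 -1.35 0 0.03 | 1.2 -3.2 -1.35 0 0.03")

```text
time: 5.6
ee_pos: [0.4683, -0.0122, 0.1749]
eef_rot: [0.983, 0.181, 0.0, 0.0]
ft_force: [1.5, -0.7, -1.6]
width: 0.0434
grip_force: 40.0
```

jog_arm(rows="0.15 -0.4 0 0 0.03 | 0.3 -0.8 0 0 0.03 | 0.45 -1.2 0 0 0.03 | 0.6 -1.6 0 0 0.03 | 0.75 -2 0 0 0.03 | 0.9 -2.4 0 0 0.03 | 1.05 -2.8 0 0 0.03 | 1.18 -3.14 0 0 0.03 | 1.22 -3.25 0 0 0.03 | 1.22 -3.25 0 0 0.03 | 1.22 -3.25 0 0 0.03")

```text
time: 6.7
ee_pos: [0.467, 0.3319, 0.1743]
eef_rot: [0.983, 0.181, -0.0, 0.001]
ft_force: [0.8, 0.3, -2.0]
width: 0.0433
grip_force: 40.0
```

Add to h.py:
```python
def look(name,p0,pic=None,tol=25):
    obs=[];C={n:r.camera(n) for n in('scene','top')}
    for n in C:
        q=cen(sil(C[n],name,p0))
        k=[d for d in r.regions_of(n,name) if np.hypot(*(cen(d['pixels'])-q))<tol]
        if k: obs.append((C[n],k[0]['pixels']))
        else: print(n,'none')
    if len(obs)==2:
        x,f,i=fit(obs,name,np.array(p0,float));print(name,x.round(4),f.round(2),i)
        if pic:
            o=[]
            for n in C:
                im=C[n]['img'].copy();q=cen(sil(C[n],name,x)).astype(int)
                cs,_=cv2.findContours((sil(C[n],name,x)>.5).astype(np.uint8),0,1);cv2.drawContours(im,cs,-1,(255,0,0),1)
                im=im[max(0,q[1]-70):q[1]+70,max(0,q[0]-70):q[0]+70];o.append(cv2.resize(im,(400,400),interpolation=2))
            cv2.imwrite(pic,np.hstack(o)[:,:,::-1])
        return x
```

Run:
```python
from h import *
look('wide_bowl',[.467,.333,.135],'pics/b1.png');print(r.read_state()['ee_pos'])
look('filler_cap',[.66,.003,0])
```

```text
wide_bowl [0.4599 0.3227 0.1165] [-5.14  0.92 -4.29  1.05] [0.7, 0.28]
[0.46746095 0.3315766  0.17464273]
filler_cap [ 0.6616  0.0023 -0.001 ] [-0.03 -0.   -0.03  0.01] [0.87, 0.81]
```

View pics/b1.png

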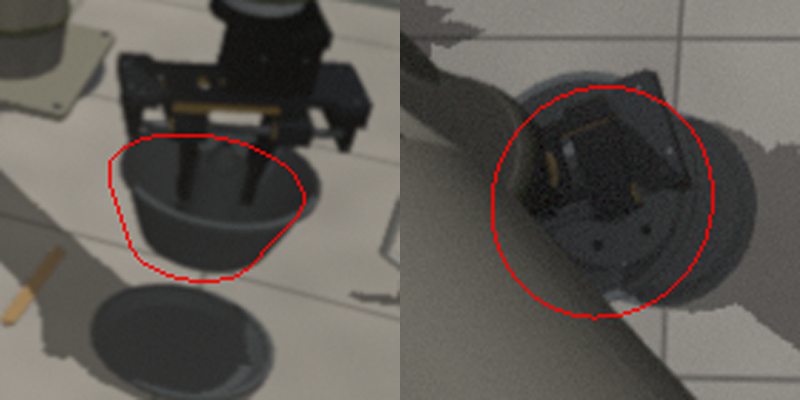

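The scene crop shows the bowl held level above the saucer at about (180,345) in the crop. The arm hides it in the top view, so that fit is no good. I'll rely on the grip transfer and lower it.

jog_arm(rows="0.005 -0.015 0.3 0 0.03 | 0.005 -0.015 0.7 0 0.03 | 0.005 -0.015 1 0 0.03 | 0.005 -0.015 1.15 0 0.03 | 0.005 -0.015 1.23 0 0.03 | 0.005 -0.015 1.28 0 0.03 | 0.005 -0.015 1.3 0 0.03 | 0.005 -0.015 1.3 0 0.03")

```text
time: 7.9
ee_pos: [0.4672, 0.3351, 0.0454]
eef_rot: [0.983, 0.181, 0.001, -0.0]
ft_force: [0.2, -1.0, -2.3]
width: 0.043
grip_force: 40.0
```

jog_arm(rows="0 0 0 0 0.065 | 0 0 0 0 0.065 | 0 0 0 0 0.065 | 0 0 0 0 0.065")

```text
time: 8.3
ee_pos: [0.4669, 0.3348, 0.0448]
eef_rot: [0.983, 0.181, 0.0, -0.0]
ft_force: [-0.0, -0.1, 0.3]
width: 0.0629
grip_force: 0.0
```

Converted, 0.2115 m is 2.115, 0.146 m is 1.46.

jog_arm(rows="0 0 -0.4 0 0.065 | 0 0 -0.9 0 0.065 | 0 0 -1.4 0 0.065 | 0 0 -1.75 0 0.065 | 0.25 0.37 -1.75 0 0.065 | 0.5 0.73 -1.75 0 0.065 | 0.75 1.1 -1.75 0 0.065 | 1 1.46 -1.75 0 0.065 | 1.25 1.83 -1.75 0 0.065 | 1.446 2.115 -1.75 0 0.065 | 1.446 2.115 -1.75 0 0.065 | 1.446 2.115 -1.75 0 0.065", squeeze=20)

```text
time: 9.5
ee_pos: [0.6775, 0.1884, 0.2189]
eef_rot: [0.984, 0.181, -0.0, -0.0]
ft_force: [-0.6, 0.2, 0.3]
width: 0.0647
grip_force: 0.0
```

Run:
```python
from h import *
x=look('wide_bowl',[.467,.333,.004],'pics/b2.png');s=r.read_state()['ee_pos'];print(s,tool(np.array([.6775,.1875,.06])-s))
```

```text
wide_bowl [0.4671 0.335  0.0046] [-0.1   0.   -0.08  0.01] [0.97, 0.97]
[0.67641799 0.19006458 0.21999965] [3.34086164e-05 2.80731828e-03 1.59999232e-01]
```

View pics/b2.png

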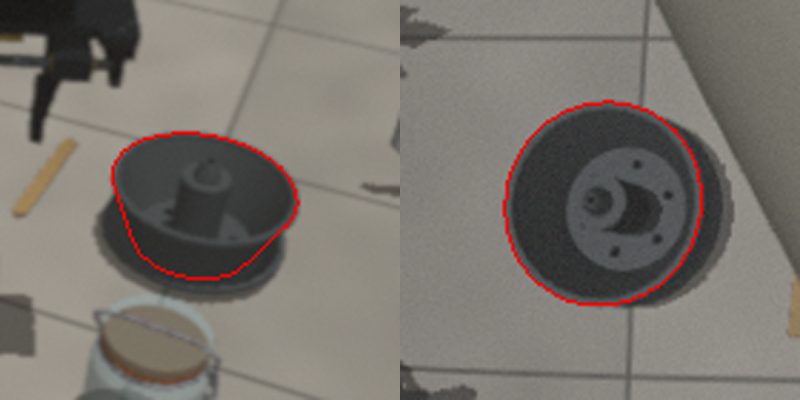

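The bowl is seated upright in the saucer: both outlines fit, with z at 4.6 mm. Next I grip the tall riser.

jog_arm(rows="0 0.015 0.4 0 0.065 | 0 0.015 0.8 0 0.065 | 0 0.015 1.2 0 0.065 | 0 0.015 1.45 0 0.065 | 0 0.015 1.6 0 0.065 | 0 0.015 1.6 0 0.065 | 0 0.015 1.6 0 0.03 | 0 0.015 1.6 0 0.03 | 0 0.015 1.6 0 0.03 | 0 0.015 1.6 0 0.03 | 0 0.015 1.6 0 0.03", squeeze=25)

```text
time: 10.8
ee_pos: [0.6785, 0.1876, 0.0608]
eef_rot: [0.983, 0.181, 0.001, -0.0]
ft_force: [-0.4, -0.3, 5.8]
width: 0.0434
grip_force: 25.0
```

jog_arm(rows="0 0 -0.3 0 0.03 | 0 0 -0.7 0 0.03 | 0 0 -1.1 0 0.03 | 0 0 -1.3 0 0.03 | -0.2 -0.3 -1.3 0 0.03 | -0.45 -0.66 -1.3 0 0.03 | -0.7 -1.03 -1.3 0 0.03 | -0.95 -1.4 -1.3 0 0.03 | -1.2 -1.77 -1.3 0 0.03 | -1.38 -2.04 -1.3 0 0.03 | -1.44 -2.129 -1.3 0 0.03 | -1.44 -2.129 -1.3 0 0.03")

```text
time: 12.0
ee_pos: [0.4661, 0.3359, 0.1898]
eef_rot: [0.983, 0.183, 0.0, 0.0]
ft_force: [0.0, -0.5, -1.1]
width: 0.0432
grip_force: 25.0
```

Run:
```python
from h import *
x=look('tall_riser',[.467,.335,.13],'pics/r1.png');s=r.read_state();print(s['ee_pos'],s['time'])
```

```text
tall_riser [0.4565 0.332  0.1209] [-2.31  0.43 -1.94  0.41] [0.74, 0.12]
[0.46881768 0.33342305 0.1892665 ] 12.2
```

View pics/r1.png

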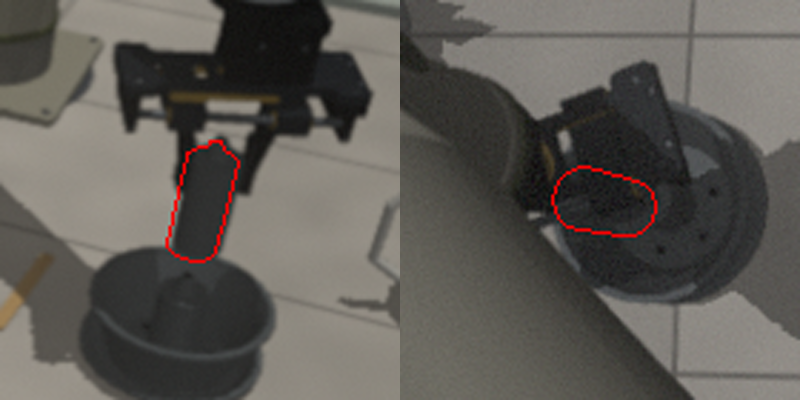

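The riser hangs upright in the fingers above the hub: its foot is at about (190,258) in the left crop, with the spigot directly below. I'm lowering it.

Converted, 0.05 m is 0.5, 0.049 m is 0.49.

jog_arm(rows="0 0 0.15 0 0.03 | 0 0 0.28 0 0.03 | 0 0 0.35 0 0.03 | 0 0 0.4 0 0.03 | 0 0 0.44 0 0.03 | 0 0 0.47 0 0.03 | 0 0 0.49 0 0.03 | 0 0 0.5 0 0.03 | 0 0 0.5 0 0.03")

```text
time: 13.1
ee_pos: [0.4674, 0.335, 0.1398]
eef_rot: [0.983, 0.181, 0.0, -0.0]
ft_force: [1.4, -0.1, -0.8]
width: 0.0434
grip_force: 25.0
```

Converted, -0.06 m is -0.6, 0.245 m is 2.45.

jog_arm(rows="0 0 0.01 0 0.06 | 0 0 0.01 0 0.06 | 0 0 0.01 0 0.06 | 0 0 -0.2 0 0.06 | 0 0 -0.6 0 0.06 | 0 0 -0.85 0 0.06 | -0.1 0.28 -0.85 0 0.06 | -0.25 0.69 -0.85 0 0.06 | -0.41 1.13 -0.85 0 0.06 | -0.57 1.57 -0.85 0 0.06 | -0.73 2.01 -0.85 0 0.06 | -0.89 2.45 -0.85 0 0.06")

```text
time: 14.3
ee_pos: [0.4713, 0.0723, 0.2249]
eef_rot: [0.983, 0.181, 0.0, 0.0]
ft_force: [1.3, 1.1, -0.7]
width: 0.0599
grip_force: 0.0
```

jog_arm(rows="-0.156 0.43 0 0 0.06 | -0.156 0.43 0 0 0.06 | -0.156 0.43 0 0 0.06")

```text
time: 14.6
ee_pos: [0.4724, 0.0278, 0.2247]
eef_rot: [0.984, 0.18, 0.0, 0.0]
ft_force: [-1.0, 1.0, 0.0]
width: 0.0597
grip_force: 0.0
```

```bash
python3 - <<'E'
from h import *
look('tall_riser',[.467,.335,.08],'pics/r2.png')
look('small_bowl',[.472,.0286,0])
s=r.read_state();print(s['ee_pos'],tool(np.array([.472,.0286,.033])-s['ee_pos']),s['time'])
E
```

```text
scene none
top none
[0.4723546  0.02914311 0.2245324 ] [-0.00052901  0.00038528  0.19153238] 15.0
```

Run:
```python
from h import *
o=[]
for n in('scene','top'):
    c=r.camera(n);im=c['img'].copy();m=(sil(c,'tall_riser',[.4671,.335,.079])>.5).astype(np.uint8)
    q=cen(m).astype(int);cs,_=cv2.findContours(m,0,1);cv2.drawContours(im,cs,-1,(255,0,0),1)
    o.append(cv2.resize(im[q[1]-60:q[1]+60,q[0]-60:q[0]+60],(400,400),interpolation=2))
    for l in('tall_riser','small_bowl'): print(n,l,[(round(d['p'],2),cen(d['pixels']).round(1)) for d in r.regions_of(n,l)],cen(m))
cv2.imwrite('pics/r3.png',np.hstack(o)[:,:,::-1])
```

```text
scene tall_riser [(0.8, array([399.2, 157.3]))] [398.21940928 157.78340366]
scene small_bowl [(0.71, array([283.8, 155.6])), (0.42, array([193.7, 179.6])), (0.22, array([245.3, 199.4]))] [398.21940928 157.78340366]
top tall_riser [(0.96, array([ 97.7, 231.7]))] [ 98.00317965 231.19077901]
top small_bowl [] [ 98.00317965 231.19077901]
```

View pics/r3.png

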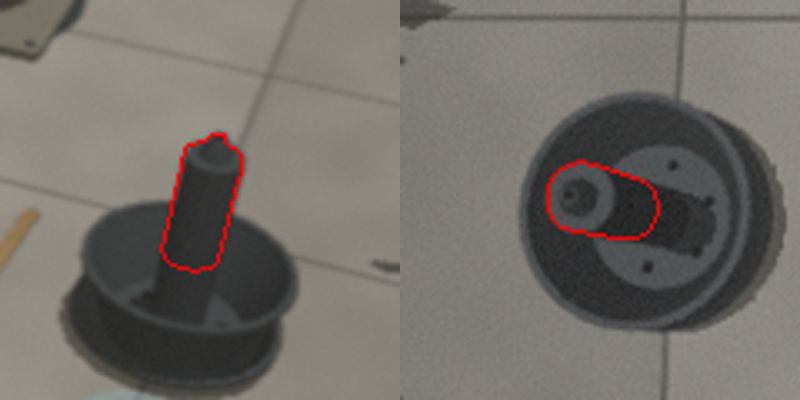

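The riser is seated: the outline predicted for a foot height of 79 mm coincides with it in both crops. On to the small bowl.

jog_arm(rows="0 0 0.45 0 0.06 | 0 0 0.9 0 0.06 | 0 0 1.35 0 0.06 | 0 0 1.7 0 0.06 | 0 0 1.91 0 0.06 | 0 0 1.91 0 0.06 | 0 0 1.91 0 0.03 | 0 0 1.91 0 0.03 | 0 0 1.91 0 0.03 | 0 0 1.91 0 0.03 | 0 0 1.91 0 0.03", squeeze=35)

```text
time: 16.4
ee_pos: [0.4734, 0.0286, 0.035]
eef_rot: [0.983, 0.181, 0.001, 0.0]
ft_force: [-1.7, 1.1, 7.4]
width: 0.043
grip_force: 35.0
```

Run:
```python
from h import *
look('tall_riser',[.467,.335,.08])
```

```text
tall_riser [0.4664 0.336  0.0811] [-0.37  0.06 -0.31  0.08] [0.93, 0.86]
```

jog_arm(rows="0 0 -0.3 0 0.03 | 0 0 -0.7 0 0.03 | 0 0 -1.15 0 0.03 | 0 0 -1.6 0 0.03 | 0 0 -2 0 0.03 | 0 0 -2.2 0 0.03 | 0 0 -2.2 0 0.03 | 0.1 -0.28 -2.2 0 0.03 | 0.23 -0.63 -2.2 0 0.03 | 0.37 -1.02 -2.2 0 0.03 | 0.51 -1.41 -2.2 0 0.03 | 0.65 -1.8 -2.2 0 0.03")

```text
time: 17.8
ee_pos: [0.4681, 0.221, 0.2524]
eef_rot: [0.983, 0.181, -0.001, 0.0]
ft_force: [1.2, 0.5, -2.4]
width: 0.0434
grip_force: 35.0
```

jog_arm(rows="0.14 -0.39 0 0 0.03 | 0.27 -0.74 0 0 0.03 | 0.36 -1 0 0 0.03 | 0.396 -1.086 0 0 0.03 | 0.396 -1.086 0 0 0.03 | 0.396 -1.086 0 0 0.03")

```text
time: 18.4
ee_pos: [0.4673, 0.3341, 0.2528]
eef_rot: [0.983, 0.181, -0.0, 0.001]
ft_force: [-0.5, -0.4, -2.7]
width: 0.0433
grip_force: 35.0
```

Run:
```python
from h import *
o=[]
c=r.camera('scene');im=c['img'].copy();s=r.read_state();print(s['ee_pos'])
for l,p in(('small_bowl',[s['ee_pos'][0],s['ee_pos'][1],s['ee_pos'][2]-.034]),('tall_riser',[.4667,.3355,.079])):
    m=(sil(c,l,p)>.5).astype(np.uint8);q=cen(m).astype(int);cs,_=cv2.findContours(m,0,1);cv2.drawContours(im,cs,-1,(255,0,0),1)
cv2.imwrite('pics/s4.png',cv2.resize(im[q[1]-100:q[1]+60,q[0]-80:q[0]+80],(600,600),interpolation=2)[:,:,::-1])
```

```text
[0.46759791 0.33370809 0.25304739]
```

View pics/s4.png

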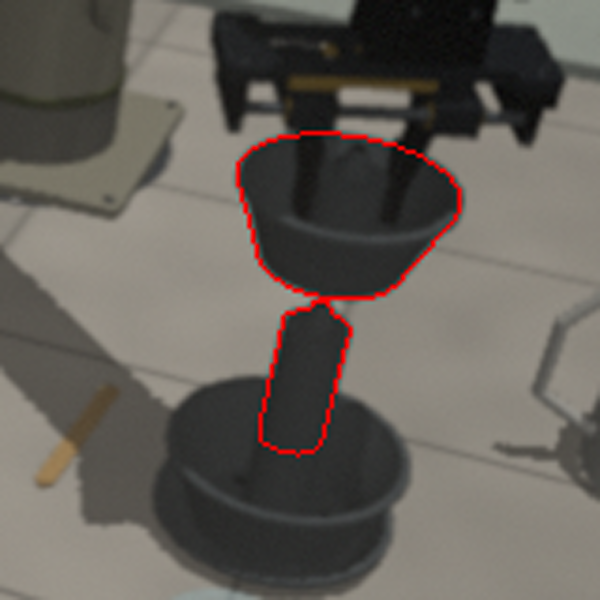

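The picture shows the bowl (outline centred near (350,215)) level above the riser tip at (325,297), and both outlines match. I'm lowering by about 50 mm.

jog_arm(rows="0 -0.01 0.15 0 0.03 | 0 -0.01 0.27 0 0.03 | 0 -0.01 0.34 0 0.03 | 0 -0.01 0.39 0 0.03 | 0 -0.01 0.43 0 0.03 | 0 -0.01 0.46 0 0.03 | 0 -0.01 0.48 0 0.03 | 0 -0.01 0.495 0 0.03 | 0 -0.01 0.495 0 0.03")

```text
time: 19.35
ee_pos: [0.4668, 0.3365, 0.2042]
eef_rot: [0.983, 0.181, 0.0, -0.0]
ft_force: [-0.3, -0.2, -2.4]
width: 0.0435
grip_force: 35.0
```

Converted, 0.001 m is 0.01.

jog_arm(rows="0 0 0.01 0 0.03 | 0 0 0.01 0 0.03")

```text
time: 19.55
ee_pos: [0.4671, 0.3367, 0.2041]
eef_rot: [0.983, 0.181, 0.001, -0.0]
ft_force: [-1.1, -0.2, 4.8]
width: 0.0433
grip_force: 35.0
```

jog_arm(rows="0 0 0 0 0.06 | 0 0 0 0 0.06 | 0 0 0 0 0.06 | 0 0 -0.3 0 0.06 | 0 0 -0.75 0 0.06 | 0 0 -0.85 0 0.06 | 0.05 0.3 -0.85 0 0.06 | 0.12 0.74 -0.85 0 0.06 | 0.2 1.2 -0.85 0 0.06 | 0.28 1.68 -0.85 0 0.06 | 0.36 2.16 -0.85 0 0.06 | 0.44 2.64 -0.85 0 0.06")

```text
time: 20.75
ee_pos: [0.6027, 0.1034, 0.2879]
eef_rot: [0.983, 0.181, 0.0, 0.0]
ft_force: [1.2, 0.6, 0.0]
width: 0.0599
grip_force: 0.0
```

jog_arm(rows="0.07 0.43 0.2 0 0.06 | 0.14 0.86 0.4 0 0.06 | 0.191 1.162 0.6 0 0.06 | 0.191 1.162 0.8 0 0.06 | 0.191 1.162 0.8 0 0.06 | 0.191 1.162 0.8 0 0.06")

```text
time: 21.35
ee_pos: [0.6611, 0.0047, 0.2083]
eef_rot: [0.983, 0.182, -0.0, -0.0]
ft_force: [0.8, -0.0, 0.1]
width: 0.0605
grip_force: 0.0
```

```bash
python3 - <<'E'
from h import *
look('small_bowl',[.467,.335,.169],'pics/sb.png')
x=look('filler_cap',[.6616,.0023,0])
s=r.read_state();print(s['ee_pos'],tool(np.array([.6616,.0023,.005])-s['ee_pos']),s['time'])
E
```

```text
small_bowl [0.4653 0.3361 0.1693] [-0.75  0.17 -0.66  0.13] [0.96, 0.97]
filler_cap [0.6603 0.0084 0.    ] [ 2.47  0.3   2.21 -0.93] [0.69, 0.35]
[0.66144764 0.00388578 0.20862891] [-0.00056472  0.00142857  0.20362934] 21.75
```

View pics/sb.png

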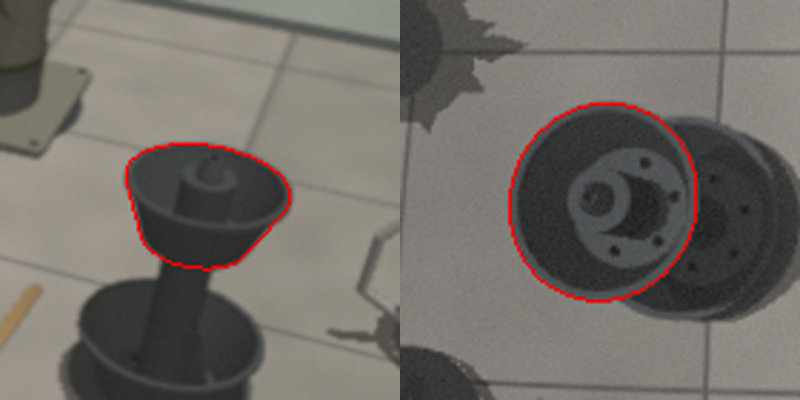

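The small bowl is seated level (z = 0.169 m, fits both crops). Next I grip the cap.

Converted, 0.203 m is 2.03, 0.19 m is 1.9.

jog_arm(rows="0 0.01 0.5 0 0.065 | 0 0.01 1 0 0.065 | 0 0.01 1.4 0 0.065 | 0 0.01 1.7 0 0.065 | 0 0.01 1.9 0 0.065 | 0 0.01 2.03 0 0.065 | 0 0.01 2.03 0 0.065 | 0 0.01 2.03 0 0.03 | 0 0.01 2.03 0 0.03 | 0 0.01 2.03 0 0.03 | 0 0.01 2.03 0 0.03 | 0 0.01 2.03 0 0.03", squeeze=20)

```text
time: 22.95
ee_pos: [0.6623, 0.0027, 0.0061]
eef_rot: [0.983, 0.181, 0.001, 0.0]
ft_force: [-0.4, 0.4, 6.4]
width: 0.0436
grip_force: 20.0
```

jog_arm(rows="0 0 -0.4 0 0.03 | 0 0 -0.9 0 0.03 | 0 0 -1.4 0 0.03 | 0 0 -1.9 0 0.03 | 0 0 -2.4 0 0.03 | 0 0 -2.75 0 0.03 | -0.05 -0.3 -2.75 0 0.03 | -0.11 -0.66 -2.75 0 0.03 | -0.18 -1.08 -2.75 0 0.03 | -0.25 -1.5 -2.75 0 0.03 | -0.32 -1.92 -2.75 0 0.03 | -0.39 -2.34 -2.75 0 0.03")

```text
time: 24.15
ee_pos: [0.5406, 0.2087, 0.2801]
eef_rot: [0.983, 0.181, 0.0, 0.0]
ft_force: [0.3, 0.6, -0.9]
width: 0.0436
grip_force: 20.0
```

jog_arm(rows="-0.07 -0.42 0 0 0.03 | -0.14 -0.84 0 0 0.03 | -0.2 -1.2 0 0 0.03 | -0.235 -1.41 0 0 0.03 | -0.245 -1.474 0 0 0.03 | -0.245 -1.474 0 0 0.03 | -0.245 -1.474 0 0 0.03")

```text
time: 24.85
ee_pos: [0.4674, 0.3349, 0.2798]
eef_rot: [0.984, 0.18, 0.0, 0.0]
ft_force: [0.6, -0.6, -0.5]
width: 0.0435
grip_force: 20.0
```

Run:
```python
from h import *
c=r.camera('scene');im=c['img'].copy();s=r.read_state();print(s['ee_pos'])
for l,p in(('filler_cap',[s['ee_pos'][0],s['ee_pos'][1],s['ee_pos'][2]-.0055]),('small_bowl',[.4662,.336,.169])):
    m=(sil(c,l,p)>.5).astype(np.uint8);q=cen(m).astype(int);cs,_=cv2.findContours(m,0,1);cv2.drawContours(im,cs,-1,(255,0,0),1)
cv2.imwrite('pics/s5.png',cv2.resize(im[q[1]-80:q[1]+40,q[0]-60:q[0]+60],(600,600),interpolation=2)[:,:,::-1])
```

```text
[0.46756345 0.33471639 0.27982878]
```

View pics/s5.png

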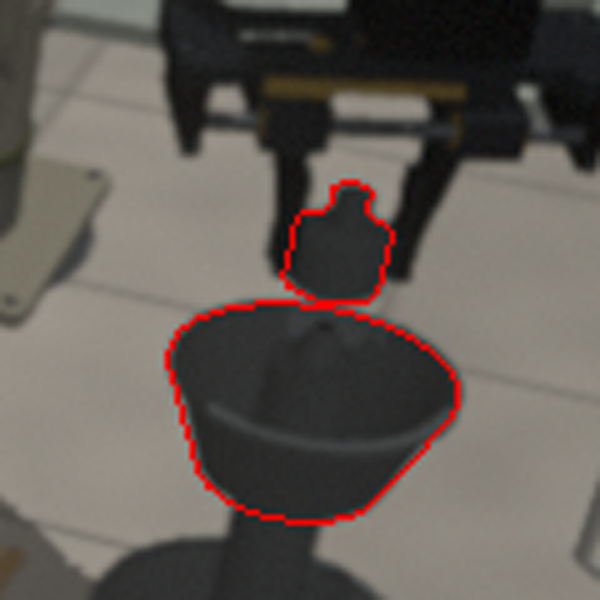

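The cap is upright and centred over the bowl's spigot (tip near (325,325) in the crop). I'm lowering it.

jog_arm(rows="0 -0.01 0.12 0 0.03 | 0 -0.01 0.21 0 0.03 | 0 -0.01 0.28 0 0.03 | 0 -0.01 0.33 0 0.03 | 0 -0.01 0.37 0 0.03 | 0 -0.01 0.4 0 0.03 | 0 -0.01 0.42 0 0.03 | 0 -0.01 0.435 0 0.03 | 0 -0.01 0.435 0 0.03")

```text
time: 25.8
ee_pos: [0.4661, 0.3375, 0.2371]
eef_rot: [0.983, 0.181, 0.0, -0.0]
ft_force: [-0.4, -0.5, 2.6]
width: 0.0437
grip_force: 20.0
```

jog_arm(rows="0 0 0.01 0 0.03 | 0 0 0.01 0 0.03")

```text
time: 26.0
ee_pos: [0.4665, 0.3378, 0.237]
eef_rot: [0.983, 0.181, 0.001, -0.0]
ft_force: [-0.5, -0.6, 9.6]
width: 0.0433
grip_force: 20.0
```

Contact came at the expected seated height. Releasing and retreating.

Converted, 0.25 m is 2.5, 0.215 m is 2.15.

jog_arm(rows="0 0 -0.01 0 0.06 | 0 0 -0.01 0 0.06 | 0 0 -0.01 0 0.06 | 0 0 -0.3 0 0.06 | 0 0 -0.7 0 0.06 | 0 0 -0.9 0 0.06 | 0.05 0.4 -0.9 0 0.06 | 0.1 0.8 -0.9 0 0.06 | 0.15 1.25 -0.9 0 0.06 | 0.2 1.7 -0.9 0 0.06 | 0.2 2.15 -0.9 0 0.06 | 0.2 2.5 -0.9 0 0.06")

```text
time: 27.2
ee_pos: [0.5747, 0.1077, 0.3251]
eef_rot: [0.984, 0.18, -0.0, 0.0]
ft_force: [0.1, 0.1, 0.1]
width: 0.0598
grip_force: 0.0
```

jog_arm(rows="0 0 0 0 0.06 | 0 0 0 0 0.06 | 0 0 0 0 0.06 | 0 0 0 0 0.06")

```text
time: 27.6
ee_pos: [0.5733, 0.1125, 0.3257]
eef_rot: [0.983, 0.183, 0.0, -0.0]
ft_force: [-0.6, -0.7, 0.2]
width: 0.06
grip_force: 0.0
```

Run:
```python
from h import *
look('filler_cap',[.466,.336,.231],'pics/fin.png');look('small_bowl',[.467,.335,.169]);look('wide_bowl',[.467,.335,.004])
```

```text
filler_cap [0.4658 0.3387 0.2312] [-0.26  0.05 -0.2   0.05] [0.93, 0.91]
small_bowl [0.4658 0.3362 0.1636] [-0.48  0.09 -0.4   0.09] [0.76, 0.82]
wide_bowl [ 0.4565  0.3233 -0.0177] [-4.86  0.73 -4.43  1.01] [0.7, 0.44]
```

View pics/fin.png

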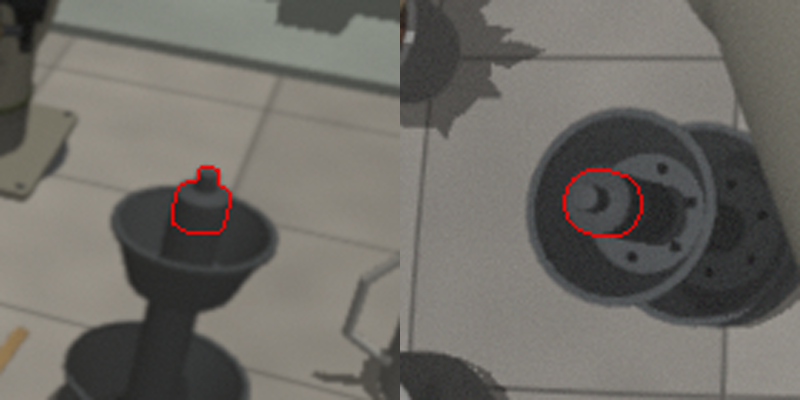

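The cap sits at z = 0.231 m, upright, and the whole stack is straight. The poorer bowl fits come from occlusion by the pieces stacked on top. I'm handing the job in.

```bash
python3 -c "
from bench import r
print(r.close_job())"
```

```text
the job is handed in; nothing more can be done
None
```

The planter is assembled on the saucer in the order asked, each piece released before the next; contact heights and camera fits show all four fully seated and upright, and the job was handed in at about 28 s with the robot touching nothing.

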